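# Bring the tall vial to the dispenser's chute and hold it there

## Robot

A 6-joint arm with a two-finger parallel gripper is mounted at the origin on the work surface. World frame = base frame: x ahead of the robot, y to its left, z up, the work surface at z = 0. Lengths are in m, angles in rad, forces in N, time in s.
With the tool pointing down it reaches from about 0.35 to 0.875 m from the base axis. Payload 15.5 kg.
Tool frame: the origin (TCP) lies midway between the tips of the shut fingers; the grasp point (between the pads) lies 19 mm behind it; z points along the fingers, y is the line along which they close (so a half turn about z gives the same grasp; the last joint's range is limited). The gripper opens to 85 mm and grips with 20 to 120 N. Pads are 22 mm wide; open, the fingers measure 114 mm over their backs; the gripper's body (76 mm by 85 mm) begins 54 mm behind the grasp point. The pads swing forward as they close: fully open they stand 13 mm farther back than shut.
Start: joints at [-1.407, 0.494, 1.345, -0, 1.302, -0.096], TCP at [0.16, -0.604, 0.231] pointing down, gripper open.
Joint ranges: [-2.91, 2.91], [-0.82, 2.16], [0.22, 2.67], [-1.22, 4.37], [0.12, 2.79], [-3.08, 3.08]. Speed limits (rad/s): [1.89, 1.89, 2.57, 3.01, 3.01, 3.01].

## Interface

Orientations are given as a unit quaternion [w, x, y, z].
In Python, from plant import manip gives the robot as it stands.
- The arm moves only by the tool drive_tool, never from a script. Its argument "series" is a list of rows, each a list of 4 numbers: the shift along the tool's x, y, z in cm, then the turn about the tool's z in degrees. In form: [[dx, dy, dz, roll], ...]. A call has 1 to 8 rows; each row shifts and turns the commanded pose from where the row before left it, along the tool's axes as they then stand; what a row does not reach is not made up. A row lasts 1/12 s, in which the tool goes at most 41.7 mm and 7.16 degrees, less where a joint would pass 70% of its speed; a pose out of reach is approached as far as the arm can. A call is refused whole if a number of a shift passes 4.17 or a number of a turn 7.16, either way. A call with a gripper value outside its range is refused whole. "claw" is the closure, from -1 (fully open) to 1 (shut), set as the call begins (left out, the last holds). The fingers move at their own pace and stop on an object; "squeeze" is the grip in N (left out, the last holds). Time passes only in rows, so rows that do not move let the fingers close. It gives the time, the measured TCP pose, the force, the opening and the grip force at its end, in the units of the state.
- manip.observe(): the state, without advancing time (a new reading comes with each control period).
- manip.capture(name): name is "side" or "top"; returns (picture, depth): 420x560x3 uint8, red, green, blue; 420x560 float32, m along the optical axis (not along the pixel's ray), 0 where there is no reading.
- manip.calibration(name): a dict with "K" (3x3 intrinsics, pixels), "extrinsics" (4x4, takes a point from camera to world coordinates). Camera axes: x right, y up, looking along -z (the intrinsics and any distortion apply to the point x, -y, -z); pixel columns grow to the right and rows downward; lengths in m; the calibration is good to about 2 mm. A picture is of the moment at which its call begins. calibration takes no time and is no camera call.
- manip.finish_job(): hands the job in; it is judged then, once.
The state is a dict: "time": time; "joints": joint angles; "dq": joint speeds; "joint_torque": joint torques, N m; "tcp_pos": TCP position; "eef_rot": TCP orientation; "ft_force": force on the tool from outside, world axes, zero at the start; "moment": the same for the moment, N m; "opening": finger opening in m; "gripper_force": force on a finger pad.
Only numpy, scipy, OpenCV 4.12 (cv2) and the standard library are available. Lean on these libraries where they do the work, as an engineer would, in place of code of your own. Each camera call takes 0.05 s, during which the arm holds its last target. There are 200 camera calls.

## Task

Take the knob of the pill dispenser and turn its carousel clockwise (seen from above) until you feel it come up against its home stop. Then, still gripping the knob, turn it back anticlockwise until the one tall vial stands squarely in front of the chute, and finish holding the knob so that the carousel stays still there: its spring would carry it away if you let go. Leave the bowl, the spoon and the loose vial undisturbed.

Things in the scene. Friction and masses are not known exactly. Their poses are not given: they have to be found in the camera images.
- knob: red bar knob on top of the dispenser, on the carousel's vertical axis and fixed to the carousel. Bar 62 mm long, 16 mm thick, 34 mm tall, standing about 128 to 162 mm above the table; origin at the centre of the bar, x along the bar's length (the +x end points to the tall vial), z up. Nothing within 45 mm of the axis beside or below the bar except a 44 mm wide collar under it and its 24 mm stem; all vials are lower than the bar's underside.
- carousel (a joint): turn of the carousel in rad: 0 at the home stop (a firm end stop), grows anticlockwise seen from above, other end stop at 1.6. Drag 0.03 N m; a return spring of 0.09 N m per rad pulls it towards 0. It rests by drag below about 0.3 rad (it starts at about 0.12 to 0.26) and springs back from farther round if let go. The place before the chute lies between 0.5 and 1.3.
- tall_vial (a point): centre of the tall vial, an amber vial 38 mm across with a broad white cap, 86 mm tall over all (its top about 114 mm above the tray), fixed on the carousel, its centre 80 mm from the axis. The other five vials on the carousel are only 60 mm tall and 30 mm across, 60 degrees apart.
- chute: fixed steel chute, an open trough 48 mm wide and 40 mm long, on the dispenser's rim on the side facing away from the robot, give or take 55 degrees; where varies. This frame's origin lies on the dispenser's axis at the tray floor, z up, and its -x axis runs from the axis through the middle of the chute.
- chute_mouth (a point): middle of the chute, 130 mm from the dispenser's axis, 30 mm above the tray floor, on the chute frame's -x axis.
- bowl: small loose glass bowl, 96 mm across, 42 mm tall, a bystander; origin under its centre
- loose_vial: loose amber vial standing on the tray, 32 mm across, 62 mm tall, a bystander; origin under its centre
- spoon: loose stainless spoon, 160 mm long, lying on the tray, a bystander; x along its length

How it is judged:
On the way:
1. the gripped knob has been turned clockwise to the home stop (value of joint carousel below 0.03 rad and contact force between the fingers and knob above 4 N), for 0.2 s.
At the end, for the whole second after the job is handed in: The tall vial's centre is within 8 mm sideways of the chute's middle line, on the chute's side of the axis; the carousel stands still (under 0.05 rad/s) and the fingers still hold the knob (over 4 N) (y of tall_vial in the frame of chute between -0.008 and 0.008 m and x of tall_vial in the frame of chute below -0.05 m and velocity of joint carousel between -0.05 and 0.05 rad/s and contact force between the fingers and knob above 4 N); the arm keeps its last pose, push and grip.
It fails at once if the knob is let go between the home stop and the chute: the carousel runs away from the fingers (value of joint carousel above 0.45 rad and contact force between the fingers and knob below 0.1 N).
It fails at once if bowl, spoon or loose vial disturbed (moved over 20 mm) (distance of any of bowl, spoon, loose_vial from where it was at the start of the episode above 0.02 m).
It also fails if it takes over 38 s, if anything falls off the work surface, if the arm or the gripper's body presses on something with over 40 N, if the wrist force passes 120 N, or if a joint passes its speed limit or range.

## Working session

There is one attempt and no reset: what is moved stays moved. The work goes in short steps, Python scripts to look and compute and a tool call to move; the robot and the scene stay as the last step left them, time stands still between calls to the robot, and variables do not carry over. Pictures are saved under pics/ and viewed, at most 10 in all, crops included, and the job is handed in when it is done.

Besides the shell and the picture viewer there is one more tool, called after "Request:" as name(argument=value, ...), one argument or row to a line, values as JSON. drive_tool: Moves the arm, as the interface text tells. Its arguments: {"type":"object","properties":{"series":{"type":"array","items":{"type":"array","items":{"type":"number"}}},"claw":{"type":"number"},"squeeze":{"type":"number"}},"required":["series"]}

```bash
mkdir -p pics; ls; python3 - <<'E'
from plant import manip
import cv2,numpy as np
for n in("side","top"):
    p,d=manip.capture(n); np.savez(f"pics/{n}0.npz",p=p,d=d); cv2.imwrite(f"pics/{n}0.png",p[:,:,::-1]); c=manip.calibration(n); print(n,c)
print(manip.observe())
E
```

```text
pics
side {'K': array([[448.55720826,   0.        , 279.82120405],
       [  0.        , 448.55720826, 213.00815552],
       [  0.        ,   0.        ,   1.        ]]), 'extrinsics': array([[ 0.99975905, -0.0099171 , -0.01958296,  0.54113247],
       [-0.00840845,  0.65106065, -0.75897914, -0.5799558 ],
       [ 0.02027657,  0.75896092,  0.65082039,  0.58151412],
       [ 0.        ,  0.        ,  0.        ,  1.        ]])}
top {'K': array([[487.55244753,   0.        , 276.37964424],
       [  0.        , 487.55244753, 209.82632646],
       [  0.        ,   0.        ,   1.        ]]), 'extrinsics': array([[-0.01321392,  0.99851397, -0.05287008,  0.53511578],
       [-0.99933129, -0.01138493,  0.03474695, -0.04207411],
       [ 0.03409339,  0.05329387,  0.9979967 ,  0.99138356],
       [ 0.        ,  0.        ,  0.        ,  1.        ]])}
{'time': 0.1, 'joints': array([-1.40750246e+00,  4.94144224e-01,  1.34607291e+00, -3.02631686e-06,
        1.30249895e+00, -9.55260277e-02]), 'dq': array([ 8.13702042e-05, -3.13717002e-03, -2.69251064e-03, -8.42962104e-04,
        1.86018194e-03, -8.52186364e-04]), 'joint_torque': array([-1.59206065e-04, -8.83594036e+01, -3.84561503e+01, -1.71233851e-04,
        5.30437523e-03, -1.47894603e-07]), 'tcp_pos': array([ 0.15989553, -0.60386273,  0.2307442 ]), 'eef_rot': array([-5.61343280e-04,  9.91638004e-01,  1.29049425e-01, -2.04874291e-05]), 'ft_force': array([-0.91407919,  0.58830662,  0.21443877]), 'moment': array([ 0.00326722,  0.01248801, -0.01227398]), 'gripper_force': 0.0, 'opening': 0.08512584421603393}
```

View pics/top0.png

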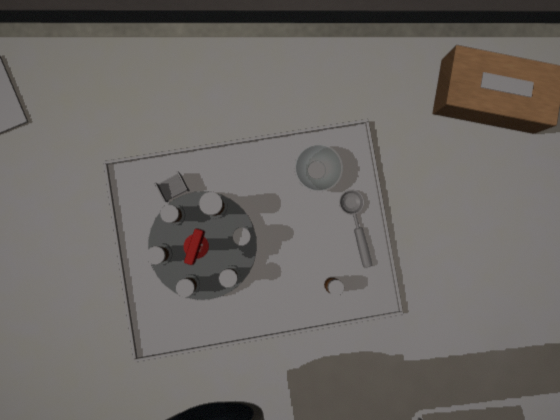

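View pics/side0.png

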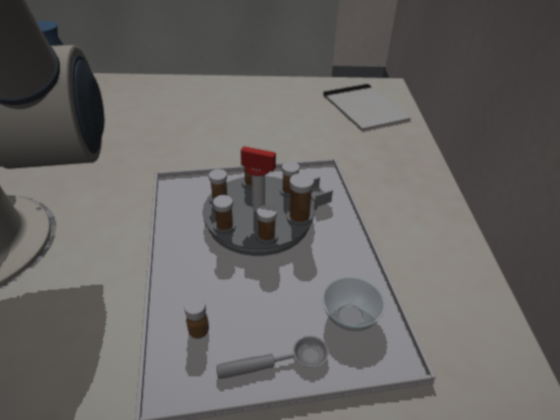

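The top view shows the red knob near (195,247), the tall vial cap at (211,204) and the chute at (173,187). The bowl (319,168), spoon (360,230) and loose vial (335,287) are all to the right. In the side view the knob is at (258,160), the tall cap at (302,183) and the chute at (318,192).

```bash
cat > h.py <<'E'
import numpy as np,cv2
from plant import manip
C={n:manip.calibration(n) for n in("side","top")}
def ray(n,uv):
    K,T=C[n]["K"],C[n]["extrinsics"]
    a=np.linalg.inv(K)@np.array([uv[0],uv[1],1.]); return T[:3,3],T[:3,:3]@np.array([a[0],-a[1],-a[2]])
def plane(n,uv,z):
    o,r=ray(n,uv); return o+r*(z-o[2])/r[2]
def tri(a,b):
    o1,r1=ray("top",a);o2,r2=ray("side",b)
    s=np.linalg.lstsq(np.c_[r1,-r2],o2-o1,rcond=None)[0]
    p,q=o1+s[0]*r1,o2+s[1]*r2; return (p+q)/2,np.linalg.norm(p-q)
def cloud(n,d):
    v,u=np.mgrid[:420,:560];K,T=C[n]["K"],C[n]["extrinsics"]
    P=np.stack([(u-K[0,2])/K[0,0]*d,-(v-K[1,2])/K[1,1]*d,-d],-1); return P@T[:3,:3].T+T[:3,3]
def red(p):
    p=p.astype(int);return (p[...,0]>60)&(p[...,0]>2.2*p[...,1])&(p[...,0]>2.2*p[...,2])
E
python3 - <<'E'
from h import *
for n in("top","side"):
    f=np.load(f"pics/{n}0.npz");p,d=f["p"],f["d"];P=cloud(n,d);m=red(p)&(d>0)
    print(n,m.sum(),np.percentile(P[m][:,2],[1,10,50,90,99]))
    t=m&(P[...,2]>P[m][:,2].max()-.012); Q=P[t]
    v,u=np.nonzero(t); r=cv2.minAreaRect(np.c_[u,v].astype(np.float32)); print("rect px",r)
    b=cv2.boxPoints(r); W=np.array([plane(n,x,.162) for x in b]);print(W.mean(0),np.linalg.norm(np.diff(W,axis=0),axis=1));
    e=W[1]-W[0] if np.linalg.norm(W[1]-W[0])>np.linalg.norm(W[2]-W[1]) else W[2]-W[1]; print("ang",np.degrees(np.arctan2(e[1],e[0])),"cloud mean",Q.mean(0))
f=np.load("pics/top0.npz");p,d=f["p"],f["d"];P=cloud("top",d)
big=cv2.resize(p[150:310,110:290],None,fx=4,fy=4,interpolation=cv2.INTER_CUBIC)[...,::-1]
big=cv2.convertScaleAbs(big,alpha=1.6)
z=np.clip(P[150:310,110:290,2]/.17*255,0,255).astype(np.uint8)
cv2.imwrite("pics/c1.png",big[:600]);
s=np.load("pics/side0.npz")["p"][130:250,190:350]
cv2.imwrite("pics/c2.png",cv2.convertScaleAbs(cv2.resize(s,None,fx=5,fy=5,interpolation=cv2.INTER_CUBIC)[...,::-1],alpha=1.6))
print("tray z",P[300,300],P[250,290], "tall",P[204,211],"chute",P[187,173])
E
```

```text
top 520 [0.12534173 0.12740432 0.16079416 0.16378134 0.16561549]
rect px ((193.030029296875, 246.19139099121094), (9.096109390258789, 35.77803039550781), 17.650121688842773)
[0.51925705 0.07060352 0.162     ] [0.06004686 0.01535501 0.06006437]
ang -17.861351710523582 cloud mean [0.51905002 0.07055936 0.16219082]
side 689 [0.12663232 0.12813875 0.14871791 0.16192986 0.16293792]
rect px ((257.73394775390625, 154.4188690185547), (32.92621994018555, 9.890151023864746), 10.619654655456543)
[0.51744317 0.06130074 0.162     ] [0.03039633 0.05882839 0.02952324]
ang -17.679445362932235 cloud mean [0.51740412 0.06662378 0.15909617]
tray z [ 0.40573345 -0.12125428  0.00846405] [ 0.50594895 -0.10253908  0.01041246] tall [0.59287721 0.0439289  0.12208565] chute [0.63396632 0.12838592 0.02360446]
```

View pics/c1.png

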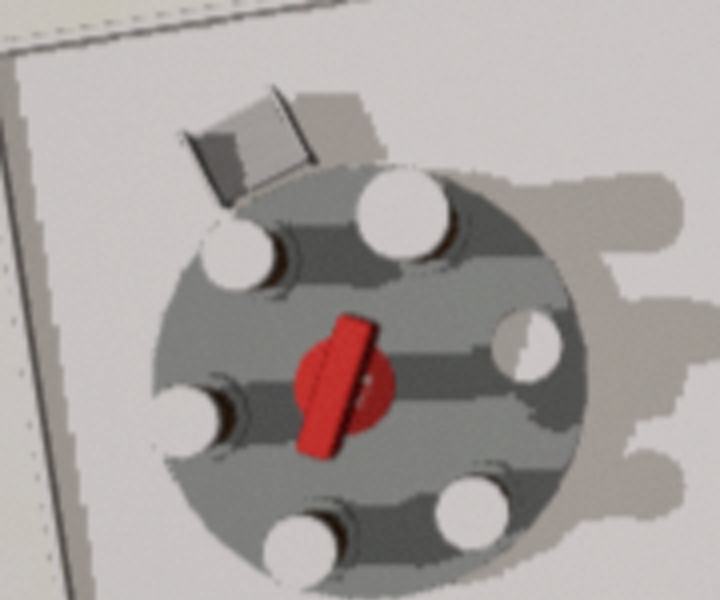

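View pics/c2.png

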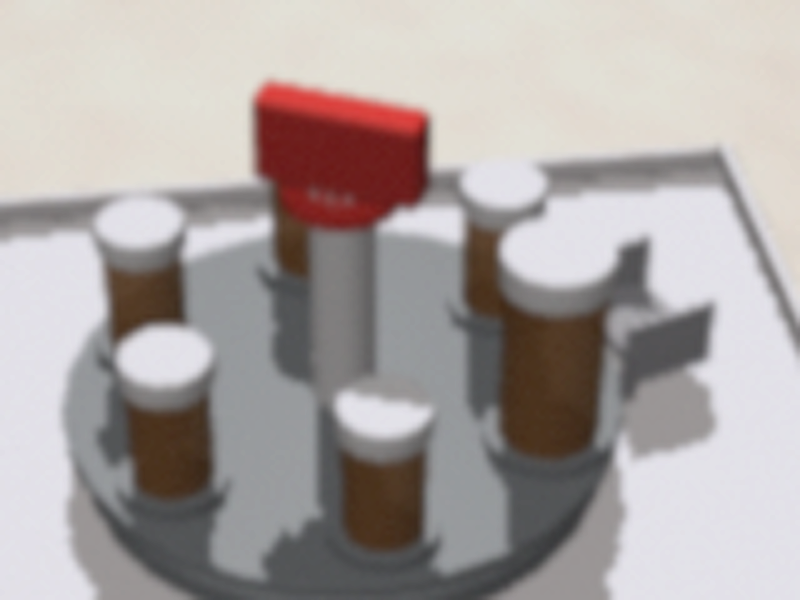

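The crops show the knob bar at about -18°, the tall cap centred at crop (403,213), and the chute walls at (185,135)-(230,205) and (275,90)-(315,160). In the side crop, the near wall's top edge runs from (625,352) to (713,305).

```bash
python3 - <<'E'
from h import *
t=lambda x,y:(110+x/4,150+y/4); s=lambda x,y:(190+x/5,130+y/5)
print("wall outer",tri(t(275,90),s(713,305)),"inner",tri(t(315,160),s(625,352)))
print("cap",tri(t(403,213),s(557,253)))
f=np.load("pics/top0.npz");d=f["d"];p=f["p"];P=cloud("top",d)
A=np.array([.5192,.0706]); z0=.05
sub=P[165:205,150:195]; k=(np.hypot(*(sub[...,:2]-A).transpose(2,0,1))>.112)&(np.hypot(*(sub[...,:2]-A).transpose(2,0,1))<.155)
zz=sub[k][:,2]; print("z hist",np.histogram(zz,bins=np.arange(0,.08,.005)))
for z in(.04,.045,.05,.055):
    c=[plane("top",t(*x),z)[:2] for x in((185,135),(230,205),(275,90),(315,160))]
    o,i=(c[0]+c[2])/2,(c[1]+c[3])/2; m=(o+i)/2-A
    w=np.cross(c[2]-c[1],0) if 0 else np.linalg.norm(c[2]-c[0])
    print(z,"dir by centre",np.degrees(np.arctan2(m[1],m[0])),"r",np.hypot(*m),"dir by walls",np.degrees(np.arctan2(*(o-i)[::-1])),"w",w,"len",np.linalg.norm(o-i))
# tall cap
g=p[190:220,195:228].min(2); zc=P[190:220,195:228,2]; m=(zc>.114)&(g>90);v,u=np.nonzero(m)
(c,r)=cv2.minEnclosingCircle(np.c_[u+195,v+190].astype(np.float32)); w=plane("top",c,.122)[:2]-A
print("cap",c,r,w+A,np.hypot(*w),np.degrees(np.arctan2(w[1],w[0])))
q=manip.observe();pos=q["tcp_pos"];a=np.arctan2(2*q["eef_rot"][1]*q["eef_rot"][2],q["eef_rot"][1]**2-q["eef_rot"][2]**2)
D=np.array([.5192,.0706])-pos[:2]; print(np.degrees(a),"tool dx,dy cm",100*(D@[np.cos(a),np.sin(a)]),100*(D@[np.sin(a),-np.cos(a)]))
E
```

```text
wall outer (array([0.66053456, 0.11344959, 0.04497041]), np.float64(0.0012375433329468624)) inner (array([0.62636502, 0.09573815, 0.03522504]), np.float64(0.00043705236516599385))
cap (array([0.59369158, 0.04456201, 0.12028245]), np.float64(0.00129901590578083))
z hist (array([ 99, 357,  11,  54, 193, 174,  31,  13,  59,   9,   0,   0,   0,
         0,   0]), array([0.   , 0.005, 0.01 , 0.015, 0.02 , 0.025, 0.03 , 0.035, 0.04 ,
       0.045, 0.05 , 0.055, 0.06 , 0.065, 0.07 , 0.075]))
0.04 dir by centre 25.977711653143448 r 0.12610541589344884 dir by walls 30.758663002380978 w 0.048603845769731285 len 0.04002241499364608
0.045 dir by centre 25.7174556144367 r 0.125259776425183 dir by walls 30.75866300238109 w 0.048348408070406565 len 0.03981207703693721
0.05 dir by centre 25.45366719874606 r 0.12441675650688218 dir by walls 30.758663002381017 w 0.048092970371081845 len 0.03960173908022839
0.055 dir by centre 25.186285412514017 r 0.12357640974910074 dir by walls 30.758663002380978 w 0.04783753267175717 len 0.03939140112351959
cap (210.21066284179688, 202.69796752929688) 11.516304969787598 [0.59522051 0.04532246] 0.08011286765271222 -18.392458200813227
14.829333778238949 tool dx,dy cm 51.99594016412905 -56.003740650979836
```

Request:
drive_tool(
  series=[
    [2.6,-2.8,0,0],
    [2.6,-2.8,0,0],
    [2.6,-2.8,0,0],
    [2.6,-2.8,0,0],
    [2.6,-2.8,0,0],
    [2.6,-2.8,0,0],
    [2.6,-2.8,0,0],
    [2.6,-2.8,0,0],
  ],
  claw=-1,
)

```text
time: 0.77
tcp_pos: [0.304, -0.3326, 0.2312]
eef_rot: [-0.0, 0.992, 0.129, -0.0]
ft_force: [2.3, -1.0, -0.6]
opening: 0.0856
gripper_force: 0.0
```

Request:
drive_tool(
  series=[
    [2.6,-2.8,0,0],
    [2.6,-2.8,0,0],
    [2.6,-2.8,0,0],
    [2.6,-2.8,0,0],
    [2.6,-2.8,0,0],
    [2.6,-2.8,0,0],
    [2.6,-2.8,0,0],
    [2.6,-2.8,0,0],
  ],
)

```text
time: 1.43
tcp_pos: [0.4478, -0.0627, 0.2312]
eef_rot: [-0.0, 0.992, 0.129, -0.0]
ft_force: [0.9, -1.0, 0.6]
opening: 0.085
gripper_force: 0.0
```

Request:
drive_tool(
  series=[
    [2.6,-2.8,0,0],
    [2.6,-2.8,0,0],
    [2.6,-2.8,0,0],
    [2.6,-2.8,0,0],
    [0,0,0,6.6],
    [0,0,0,6.6],
    [0,0,0,6.6],
    [0,0,0,6.6],
  ],
)

```text
time: 2.1
tcp_pos: [0.5191, 0.0706, 0.2309]
eef_rot: [0.0, 0.995, -0.103, -0.0]
ft_force: [-0.2, 0.3, 0.0]
opening: 0.0856
gripper_force: 0.0
```

Request:
drive_tool(
  series=[
    [0,0,0,6.6],
    [0,0,0,0],
    [0,0,0,0],
  ],
)

```text
time: 2.35
tcp_pos: [0.5192, 0.0702, 0.2311]
eef_rot: [0.0, 0.988, -0.156, -0.0]
ft_force: [0.8, 0.3, 0.5]
opening: 0.0856
gripper_force: 0.0
```

Request:
drive_tool(
  series=[
    [0,0,2.5,0],
    [0,0,2.5,0],
    [0,0,2.5,0],
    [0,0,1.5,0],
    [0,0,0.7,0],
    [0,0,0,0],
  ],
)

```text
time: 2.85
tcp_pos: [0.5186, 0.0702, 0.1331]
eef_rot: [0.0, 0.988, -0.157, -0.001]
ft_force: [-0.8, -0.5, -0.2]
opening: 0.0857
gripper_force: 0.0
```

```bash
python3 - <<'E'
from h import *
p,d=manip.capture("side"); cv2.imwrite("pics/s1.png",cv2.convertScaleAbs(cv2.resize(p[60:260,120:400],None,fx=2.8,fy=2.8)[...,::-1],alpha=1.5))
# disc outline check of the axis, old top picture, height band of disc
f=np.load("pics/top0.npz");P=cloud("top",f["d"]); im=f["p"].astype(int)
g=im.mean(2); m=((P[...,2]>.012)&(P[...,2]<.14)&(np.hypot(P[...,0]-.519,P[...,1]-.0706)<.118)).astype(np.uint8)
zz=P[...,2][(np.hypot(P[...,0]-.519,P[...,1]-.0706)<.1)];h=np.histogram(zz,np.arange(0,.05,.002));print(h)
E
```

```text
(array([   0,    0,    0,    0,    0,    0,    0,    0,    0,    0,    0,
          0,    0,    1,   25,  371, 1731, 2319,  924,  309,  185,   42,
         19,   13]), array([0.   , 0.002, 0.004, 0.006, 0.008, 0.01 , 0.012, 0.014, 0.016,
       0.018, 0.02 , 0.022, 0.024, 0.026, 0.028, 0.03 , 0.032, 0.034,
       0.036, 0.038, 0.04 , 0.042, 0.044, 0.046, 0.048]))
```

View pics/s1.png

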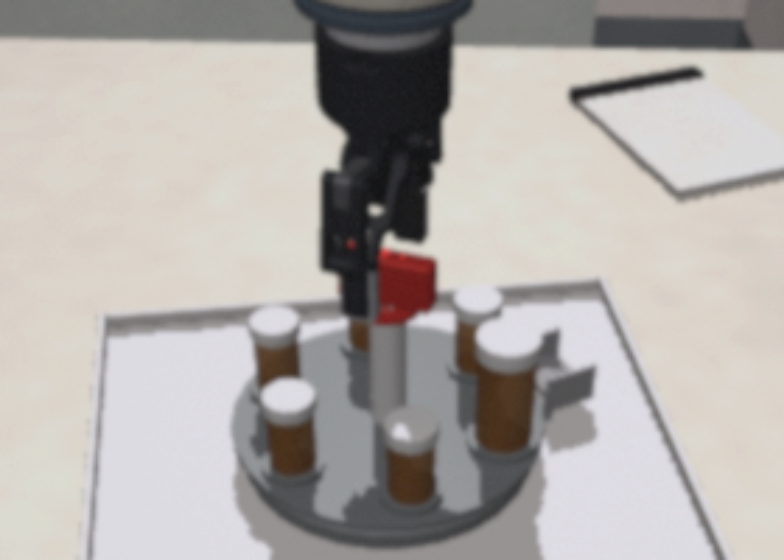

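The side view shows the open fingers straddling the red bar (crop 405,285), clear of the vials. I'll close the gripper.

Request:
drive_tool(
  series=[
    [0,0,0,0],
    [0,0,0,0],
    [0,0,0,0],
    [0,0,0,0],
    [0,0,0,0],
    [0,0,0,0],
    [0,0,0,0],
    [0,0,0,0],
  ],
  claw=1,
  squeeze=50,
)

```text
time: 3.57
tcp_pos: [0.5199, 0.0715, 0.1349]
eef_rot: [-0.001, 0.987, -0.158, 0.001]
ft_force: [1.2, 14.6, 7.3]
opening: 0.0152
gripper_force: 50.7
```

```bash
python3 - <<'E'
from h import *
print({k:np.round(v,3) for k,v in manip.observe().items() if k in("moment","ft_force","tcp_pos","opening","gripper_force","joints")})
f=np.load("pics/top0.npz");P=cloud("top",f["d"])
m=((P[...,2]>.026)&(P[...,2]<.042)).astype(np.uint8); lab=cv2.connectedComponentsWithStats(m)[1]
W=np.array([[0,0]]);v,u=np.nonzero((m>0)&(np.hypot(P[...,0]-.519,P[...,1]-.0706)<.125))
# disc rim points: outermost per angle bin, at plane z .034
Q=np.array([plane("top",(a,b),.034)[:2] for a,b in zip(u,v)])
c=np.array([.519,.0706])
for it in range(4):
    R=np.hypot(*(Q-c).T);T=np.degrees(np.arctan2(*(Q-c).T[::-1]));E=[]
    for a in range(-180,180,5):
        if 5<a<50: continue
        k=(T>=a)&(T<a+5)&(R<.118)
        if k.any():E.append(Q[k][R[k].argmax()])
    E=np.array(E);s=np.linalg.lstsq(np.c_[2*E,np.ones(len(E))],(E**2).sum(1),rcond=None)[0];c=s[:2];r=np.sqrt(s[2]+c@c)
    print(c,r,np.std(np.hypot(*(E-c).T)-r))
t=lambda x,y:(110+x/4,150+y/4)
q=[plane("top",t(*x),z)[:2] for x,z in(((185,135),.045),((230,205),.036),((275,90),.045),((315,160),.036))]
o,i=(q[0]+q[2])/2,(q[1]+q[3])/2
for A in(c,np.array([.5192,.0706])):
    m=(o+i)/2-A;print(np.degrees(np.arctan2(m[1],m[0])),np.hypot(*m),np.degrees(np.arctan2(*(o-i)[::-1])))
E
```

```text
{'joints': array([0.022, 0.476, 1.705, 0.002, 0.959, 1.908]), 'tcp_pos': array([0.52 , 0.071, 0.135]), 'ft_force': array([ 1.19 , 14.587,  7.341]), 'moment': array([ 1.804, -0.009, -0.045]), 'gripper_force': np.float64(50.686), 'opening': np.float64(0.015)}
[0.51926296 0.06854417] 0.10297080367236564 0.009632595391493196
[0.51925223 0.06858143] 0.10297141427824597 0.009655828271397176
[0.51925799 0.06858235] 0.10296917858483565 0.009655640161867514
[0.51925799 0.06858235] 0.10296917858483565 0.009655640161867514
26.77970824514033 0.1267704556886796 29.425592651262967
25.948234499677934 0.12592641663933912 29.425592651262967
```

Request:
drive_tool(
  series=[
    [0,-0.13,0,0],
    [0,0,0,2],
    [0,0,0,2],
    [0,0,0,2],
    [0,0,0,0],
  ],
)

```text
time: 3.98
tcp_pos: [0.5199, 0.0715, 0.1349]
eef_rot: [-0.0, 0.978, -0.21, 0.0]
ft_force: [-1.8, 0.3, 9.9]
opening: 0.015
gripper_force: 51.3
```

```bash
cat > o.py <<'E'
from h import *
q=manip.observe();e=q["eef_rot"]
print(q["time"],"ang",np.degrees(2*np.arctan2(e[2],e[1])).round(2),"M",q["moment"].round(3),"F",q["ft_force"].round(1),"p",q["tcp_pos"].round(4),"g",q["gripper_force"].round(1),"tau",q["joint_torque"].round(3)[5])
E
python3 o.py
```

```text
Traceback (most recent call last):
  File "o.py", line 3, in <module>
    print(q["time"],"ang",np.degrees(2*np.arctan2(e[2],e[1])).round(2),"M",q["moment"].round(3),"F",q["ft_force"].round(1),"p",q["tcp_pos"].round(4),"g",q["gripper_force"].round(1),"tau",q["joint_torque"].round(3)[5])
                                                                                                                                                         ^^^^^^^^^^^^^^^^^^^^^^^^
AttributeError: 'float' object has no attribute 'round'
```

Request:
drive_tool(
  series=[
    [0,0,0,1],
    [0,0,0,1],
    [0,0,0,0],
  ],
)

```text
time: 4.23
tcp_pos: [0.5199, 0.0715, 0.1349]
eef_rot: [-0.0, 0.974, -0.227, 0.0]
ft_force: [-2.1, 0.8, 9.8]
opening: 0.0149
gripper_force: 51.3
```

```bash
python3 o.py
```

```text
Traceback (most recent call last):
  File "o.py", line 3, in <module>
    print(q["time"],"ang",np.degrees(2*np.arctan2(e[2],e[1])).round(2),"M",q["moment"].round(3),"F",q["ft_force"].round(1),"p",q["tcp_pos"].round(4),"g",q["gripper_force"].round(1),"tau",q["joint_torque"].round(3)[5])
                                                                                                                                                         ^^^^^^^^^^^^^^^^^^^^^^^^
AttributeError: 'float' object has no attribute 'round'
```

```bash
sed -i 's/q\["gripper_force"\].round(1)/q["gripper_force"]/' o.py; python3 o.py
```

```text
4.2333 ang -26.23 M [-0.23   0.432 -0.032] F [-2.1  0.8  9.8] p [0.5199 0.0715 0.1349] g 51.276923418045044 tau 0.568
```

Request:
drive_tool(
  series=[
    [0,0,0,1],
    [0,0,0,1],
    [0,0,0,0],
  ],
)

```text
time: 4.48
tcp_pos: [0.5199, 0.0714, 0.1349]
eef_rot: [-0.0, 0.97, -0.244, 0.0]
ft_force: [-2.4, 0.1, 10.3]
opening: 0.0153
gripper_force: 51.3
```

```bash
python3 o.py
```

```text
4.4833 ang -28.23 M [-0.201  0.505 -0.003] F [-2.4  0.1 10.3] p [0.5199 0.0714 0.1349] g 51.29289150238037 tau 0.57
```

Request:
drive_tool(
  series=[
    [0,0,0,1],
    [0,0,0,1],
    [0,0,0,0],
  ],
)

```text
time: 4.73
tcp_pos: [0.5199, 0.0714, 0.1349]
eef_rot: [-0.0, 0.965, -0.261, 0.0]
ft_force: [-2.8, 0.4, 9.8]
opening: 0.0155
gripper_force: 51.3
```

```bash
python3 o.py
```

```text
4.7333 ang -30.22 M [-0.324  0.482  0.143] F [-2.8  0.4  9.8] p [0.5199 0.0714 0.1349] g 51.294763684272766 tau 0.801
```

Request:
drive_tool(
  series=[
    [0,0,0,1],
    [0,0,0,0],
    [0,0,0,0],
  ],
)

```text
time: 4.98
tcp_pos: [0.5199, 0.0714, 0.1349]
eef_rot: [0.0, 0.963, -0.268, 0.0]
ft_force: [-2.6, -0.4, 10.6]
opening: 0.0148
gripper_force: 52.4
```

```bash
python3 o.py
```

```text
4.9833 ang -31.11 M [-0.248  0.492  1.034] F [-2.6 -0.4 10.6] p [0.5199 0.0714 0.1349] g 52.42439568042755 tau 1.196
```

Request:
drive_tool(
  series=[
    [0,0,0,1],
    [0,0,0,0],
    [0,0,0,0],
  ],
)

```text
time: 5.23
tcp_pos: [0.5201, 0.0713, 0.1349]
eef_rot: [0.0, 0.961, -0.277, 0.001]
ft_force: [-1.5, -1.8, 9.4]
opening: 0.0153
gripper_force: 58.6
```

```bash
python3 o.py
```

```text
5.2333 ang -32.11 M [-0.275  0.259  1.018] F [-1.5 -1.8  9.4] p [0.5201 0.0713 0.1349] g 58.59812557697296 tau 1.125
```

Home stop felt: Mz jumped to 1 N·m at about -30.5°. Now I'll turn back anticlockwise.

Request:
drive_tool(
  series=[
    [0,0,0,-1],
    [0,0,0,-2],
    [0,0,0,-3],
    [0,0,0,-3],
    [0,0,0,-3],
    [0,0,0,-3],
    [0,0,0,-3],
    [0,0,0,-3],
  ],
)

```text
time: 5.9
tcp_pos: [0.5202, 0.0717, 0.1349]
eef_rot: [-0.0, 0.995, -0.096, 0.001]
ft_force: [-0.4, 2.6, 7.1]
opening: 0.0153
gripper_force: 51.0
```

Request:
drive_tool(
  series=[
    [0,0,0,-3],
    [0,0,0,-3],
    [0,0,0,-3],
    [0,0,0,-3],
    [0,0,0,-3],
    [0,0,0,-3],
    [0,0,0,-3],
    [0,0,0,-3],
  ],
)

```text
time: 6.57
tcp_pos: [0.5203, 0.0721, 0.1349]
eef_rot: [-0.0, 0.994, 0.113, 0.001]
ft_force: [-1.2, 8.1, 7.4]
opening: 0.0154
gripper_force: 50.9
```

Request:
drive_tool(
  series=[
    [0,0,0,-3],
    [0,0,0,-3],
    [0,0,0,-3],
    [0,0,0,-2],
    [0,0,0,-1],
    [0,0,0,0],
    [0,0,0,0],
  ],
)

```text
time: 7.15
tcp_pos: [0.5202, 0.0723, 0.1349]
eef_rot: [-0.0, 0.977, 0.215, 0.001]
ft_force: [-0.8, 9.4, 7.7]
opening: 0.0149
gripper_force: 51.0
```

```bash
python3 o.py; python3 - <<'E'
from h import *
for n in("top","side"):
    p,d=manip.capture(n);np.savez(f"pics/{n}2.npz",p=p,d=d)
    c=p[150:300,110:290] if n=="top" else p[130:250,190:350]
    cv2.imwrite(f"pics/{n}2.png",cv2.convertScaleAbs(cv2.resize(c,None,fx=4 if n=="top" else 5,fy=4 if n=="top" else 5,interpolation=cv2.INTER_CUBIC)[...,::-1],alpha=1.6))
E
```

```text
7.15 ang 24.84 M [ 1.282 -0.016 -0.012] F [-0.8  9.4  7.7] p [0.5202 0.0723 0.1349] g 51.00209891796112 tau -0.238
```

View pics/top2.png

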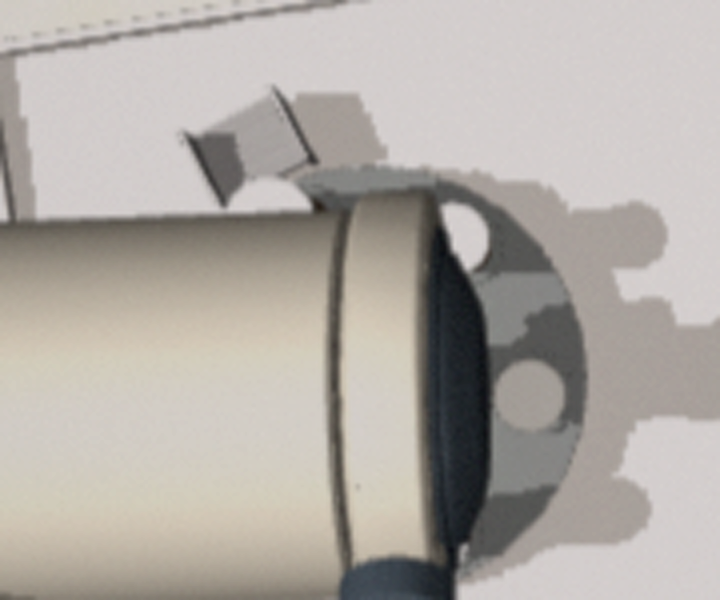

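View pics/side2.png

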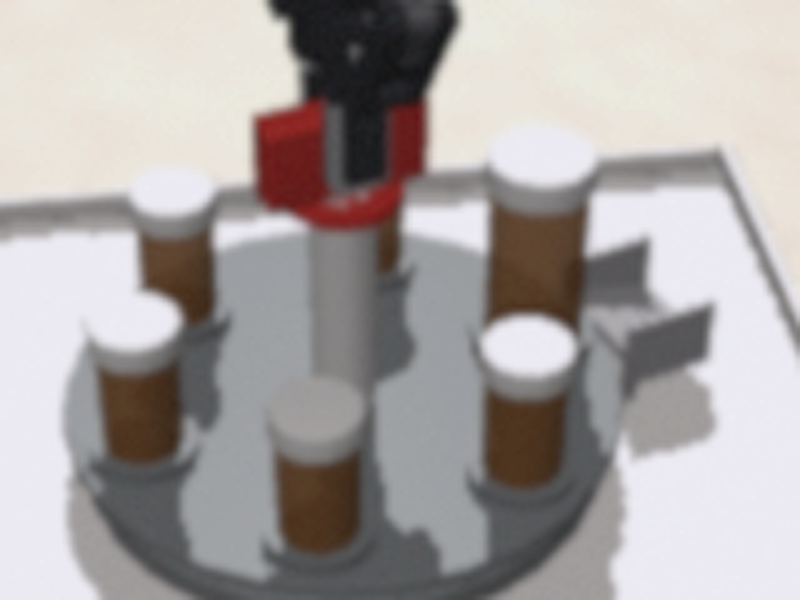

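In the top view the tall cap's arc is visible at crop (228–312, 176), just inboard of the chute. In the side view its top is centred near (543,160), with the chute walls' outer ends at (648,240) and (713,305). Now to refine both angles.

```bash
python3 - <<'E'
from h import *
t=lambda x,y:(110+x/4,150+y/4); s=lambda x,y:(190+x/5,130+y/5)
A=np.array([.5200,.0717]); ang=lambda w:np.degrees(np.arctan2(w[1]-A[1],w[0]-A[0])).round(2)
a=tri(t(269,222),s(543,160));print("cap now tri",a,ang(a[0]),np.hypot(*(a[0][:2]-A)))
a=tri(t(185,135),s(648,240));b=tri(t(275,90),s(713,305));m=(a[0]+b[0])/2
print("outer L",a,"R",b,"mid",m,ang(m),np.hypot(*(m[:2]-A)))
for n in("top","side"):
    f=np.load(f"pics/{n}2.npz");P=cloud(n,f["d"]);g=f["p"].min(2)
    k=(P[...,2]>.112)&(P[...,2]<.130)&(np.hypot(P[...,0]-.593,P[...,1]-.108)<.03)&(g>80)
    v,u=np.nonzero(k);c,r=cv2.minEnclosingCircle(np.c_[u,v].astype(np.float32)) if n=="top" else ((u.mean(),v.mean()),0)
    w=P[k].mean(0);print(n,k.sum(),c,r,"cloud",w,ang(w),"z.120 ray",plane(n,c,.120),ang(plane(n,c,.120)))
f=np.load("pics/side0.npz")
P=cloud("side",np.load("pics/side2.npz")["d"]);R=np.hypot(P[...,0]-A[0],P[...,1]-A[1]);T=np.degrees(np.arctan2(P[...,1]-A[1],P[...,0]-A[0]))
for n in("top","side"):
    P=cloud(n,np.load(f"pics/{n}0.npz")["d"]);R=np.hypot(P[...,0]-A[0],P[...,1]-A[1]);T=np.degrees(np.arctan2(P[...,1]-A[1],P[...,0]-A[0]))
    for lo,hi in((.115,.125),(.125,.135),(.135,.145)):
        k=(R>lo)&(R<hi)&(abs(T-27)<25)&(P[...,2]>.016);h=np.percentile(T[k],[1,5,50,95,99]);print(n,lo,k.sum(),h.round(1),"mid",((h[1]+h[3])/2).round(1),"half mm",np.radians(h[4]-h[0])/2*(lo+hi)/2*1e3)
E
```

```text
cap now tri (array([0.59089638, 0.10424101, 0.11835945]), np.float64(0.00041463734563676333)) 24.65 0.07800778335781679
outer L (array([0.63874805, 0.15691726, 0.04432629]), np.float64(0.0005322390938903935)) R (array([0.66053456, 0.11344959, 0.04497041]), np.float64(0.0012375433329468624)) mid [0.64964131 0.13518342 0.04464835] 26.09 0.14435031344506769
top 147 (176.5, 201.0) 10.547611236572266 cloud [0.60329519 0.10495312 0.12038012] 21.76 z.120 ray [0.5990395  0.10526824 0.12      ] 23.01
side 259 (np.float64(297.3706563706564), np.float64(162.007722007722)) 0 cloud [0.58833523 0.1028224  0.11934462] 24.49 z.120 ray [0.58826366 0.10173308 0.12      ] 23.75
top 0.115 138 [14.3 14.8 26.8 37.8 38.6] mid 26.3 half mm 25.520231242934756
top 0.125 139 [15.4 15.8 27.2 37.  37.8] mid 26.4 half mm 25.333756327139966
top 0.135 130 [16.1 16.7 27.5 36.3 37.1] mid 26.5 half mm 25.62690466258952
side 0.115 64 [15.  15.2 16.3 30.2 32.3] mid 22.7 half mm 18.166423649122144
side 0.125 82 [16.  16.2 17.3 37.5 38. ] mid 26.9 half mm 24.8987359106391
side 0.135 104 [16.7 17.2 31.3 37.9 38.7] mid 27.6 half mm 26.936745263604585
```

The chute is at about 26.5° and the vial at about 24.6°, so I'll turn 2° more.

Request:
drive_tool(
  series=[
    [0,0,0,-1],
    [0,0,0,-1],
    [0,0,0,0],
    [0,0,0,0],
    [0,0,0,0],
    [0,0,0,0],
    [0,0,0,0],
    [0,0,0,0],
  ],
)

```text
time: 7.92
tcp_pos: [0.5202, 0.0723, 0.1349]
eef_rot: [-0.0, 0.973, 0.232, 0.001]
ft_force: [-0.2, 9.7, 8.4]
opening: 0.0151
gripper_force: 51.0
```

```bash
python3 o.py; python3 - <<'E'
from h import *
p,d=manip.capture("side");P=cloud("side",d);k=(P[...,2]>.112)&(P[...,2]<.130)&(np.hypot(P[...,0]-.591,P[...,1]-.108)<.03)&(p.min(2)>80)
w=P[k].mean(0);print(w,np.degrees(np.arctan2(w[1]-.0717,w[0]-.52)))
E
```

```text
7.9167 ang 26.83 M [ 1.307 -0.036 -0.002] F [-0.2  9.7  8.4] p [0.5202 0.0723 0.1349] g 51.01614475250244 tau -0.07
[0.58717073 0.10501738 0.11927574] 26.38188813535112
```

The vial now measures 26.4° against the chute's 26.5°. The grip is 51 N and the arm is still, so I'm handing in.

```bash
python3 -c "
from plant import manip
print(manip.finish_job())"
```

```text
the job is handed in; nothing more can be done
None
```

Job handed in: I turned the carousel clockwise until I felt the home stop, then back until the tall vial measured 26.4° against the chute's 26.5°, and ended holding the knob at about 51 N; the hand-in returned no verdict.

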